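Close the double-lidded bean canister

ROBOT

A 7-joint arm with a two-finger parallel gripper is mounted at the origin on the work surface. World frame = base frame: x ahead of the robot, y to its left, z up, the work surface at z = 0. Lengths are in m, angles in rad, forces in N, time in s.
With the tool pointing down it reaches from about 0.425 to 0.825 m from the base axis. Payload 3.6 kg.
Tool frame: the origin (TCP) lies where the fingers leave the gripper's body, on its centre line; the fingertips stand 73 mm ahead of it and the grasp point (between the pads) lies 54 mm ahead of it; z points along the fingers, y is the line along which they close (so a half turn about z gives the same grasp; the last joint's range is limited). The gripper opens to 85 mm and grips with 20 to 120 N. Pads are 22 mm wide; open, the fingers measure 114 mm over their backs; the gripper's body (76 mm by 85 mm) begins 54 mm behind the grasp point. The pads swing forward as they close: fully open they stand 13 mm farther back than shut.
Start: joints at [-1.262, 0.615, -0.013, 1.423, 0.008, 1.103, -0.04], TCP at [0.214, 0.614, 0.304] pointing down, gripper open.
Joint ranges: [-3.12, 3.12], [-0.3, 2.06], [-1.34, 1.32], [0.26, 2.42], [-1.36, 4.5], [0.01, 1.98], [-2.84, 2.84]. Speed limits (rad/s): [2.79, 2.79, 3.14, 3.14, 3.14, 3.14, 3.14].

INTERFACE

Orientations are given as a unit quaternion [x, y, z, w].
In Python, from station import arm, snapshot, camera_info, ticket gives the robot as it stands. Calls block until the motion is done:
- arm.movep(position, orientation): joint-space move of the TCP to a pose.
- arm.line_to(position, velocity=0.15, ori=None): straight line of the TCP; ori=None keeps the orientation; velocity is the mean speed in m/s.
- arm.move_j(angles): joint-space move.
- arm.move_gripper(opening, effort=None): opening from 0.0 (shut) to 1.0 (fully open); effort is the grip in N (None keeps the last); returns when the fingers have stopped.
- arm.pause(seconds).
- arm.ik(position, orientation): joint angles nearest the present ones, or None.
- snapshot(name): name is "scene" or "top"; returns the picture (480x640x3 uint8, blue, green, red); there is no depth.
- camera_info(name): a dict with "fx", "fy", "cx", "cy" (pixels), "R" (3x3) and "t" (3): a world point X has camera coordinates R X + t. Camera axes: x right, y down, z forward; pixel columns grow to the right and rows downward; lengths in m; the calibration is good to about 2 mm. A picture is of the moment at which its call begins. camera_info takes no time and is no camera call.
A pose or a line that the arm cannot do raises arm.MotionError and nothing moves.
- ticket.finish_job(): hands the job in; it is judged then, once.
Readings, each from a call of its own:
- arm.read_time(): time.
- arm.read_joint_positions(): joint angles.
- arm.read_dq(): joint speeds.
- arm.read_effort(): joint torques, N m.
- arm.read_tool_pos(): TCP position.
- arm.read_eef_rot(): TCP orientation.
- arm.read_ft_force(): force on the tool from outside, world axes, zero at the start.
- arm.read_wrist_torque(): the same for the moment, N m.
- arm.read_opening(): opening from 0.0 (shut) to 1.0 (fully open).
- arm.read_finger_force(): force on a finger pad.
Only numpy, scipy, OpenCV 4.12 (cv2) and the standard library are available. Lean on these libraries where they do the work, as an engineer would, in place of code of your own. Each camera call takes 0.05 s, during which the arm holds its last target. There are 200 camera calls.

TASK

Close up the open bean canister at the tasting counter: first set the inner lid (the flat disc that is nearly as wide as the canister's mouth) down inside the mouth so that it lies flat on the ledge there, then set the domed outer lid over it so that it sits down level on the canister's rim. Leave both lids released and the canister upright about where it stands; the small flat lid belongs to another jar, so leave that one alone.

Things in the scene. Friction and masses are not known exactly. Their poses are not given: they have to be found in the camera images.
- canister_mouth (a point): Centre of the mouth, level with the rim, of the loose open white enamelled canister: a plain upright can, outside diameter 110 mm, 110 mm tall, bore 102 mm, about 0.9 kg. Inside, 12 mm below the rim, runs a flat ledge (inner diameter 68 mm) on which the inner lid rests. z is up along the can's axis.
- inner_lid_center (a point): Inner lid, loose: flat white enamelled disc, diameter 84 mm, 6 mm thick, with an upright round wooden knob, diameter 24 mm, 46 mm tall; about 150 g, standing knob up. The point is on its axis half-way up: 26 mm above the underside, 26 mm below the knob's top; 14 mm above the canister's rim when the lid rests on the ledge. z is up.
- outer_lid_center (a point): Outer lid, loose: hollow white enamelled hat, 134 mm across its 10 mm deep skirt (128 inside), dome 96 mm across (90 inside) with top at 66 mm, then a knob of diameter 24 mm, 46 mm tall; 300 g, knob up. Point on its axis half-way up: 56 mm above the underside, 56 mm below the knob's top; 46 mm above the rim when the shoulder rests on it, skirt outside. z is up.
- small_lid_center (a point): A lid that is not wanted, loose: a flat white enamelled disc only 56 mm in diameter and 6 mm thick with a wooden knob 20 mm in diameter and 30 mm tall; 36 mm high in all. The point is on its axis half-way up. It belongs to a small jar and stays where it is.
Things that resemble listed ones, but are neither listed nor needed, are in the scene too. Leave any pink or turquoise look-alike of the part that bears inner_lid_center alone.

How it is judged:
By the outcome, as a careful person would: the job done as asked, in the order asked, and still so for the second after the job is handed in, with the robot touching nothing.
It also fails if it takes over 64 s, if anything falls off the work surface, if the arm or the gripper's body presses on something with over 40 N, if the wrist force passes 120 N, or if a joint passes its speed limit or range.

## Working session

There is one attempt and no reset: what is moved stays moved. The work goes in short steps, each a Python script; the robot and the scene stay as the last script left them, time stands still between calls to the robot, and variables do not carry over. Pictures are saved under pics/ and viewed, at most 10 in all, crops included, and the job is handed in when it is done.

```bash
mkdir -p pics; python3 - <<'E'
from station import *
import cv2
for n in("scene","top"):
    cv2.imwrite(f"pics/{n}0.png",snapshot(n)); c=camera_info(n); print(n,c)
print(arm.read_eef_rot(),arm.read_time())
E
```

```text
scene {'fx': 502.3203194622338, 'fy': 502.3203194622338, 'cx': 320.3051208846191, 'cy': 244.14315551896968, 'R': array([[-0.82100431,  0.57080946,  0.01133472],
       [ 0.4523141 ,  0.66242852, -0.59716029],
       [-0.34837318, -0.48514432, -0.80204184]]), 't': array([ 0.42406408, -0.19028459,  1.11024587])}
top {'fx': 447.59302975830855, 'fy': 447.59302975830855, 'cx': 328.95361268997306, 'cy': 241.90703911281247, 'R': array([[-0.01431763, -0.99969932, -0.0199065 ],
       [-0.98460994,  0.01756394, -0.17388152],
       [ 0.17417887,  0.01711057, -0.98456536]]), 't': array([0.01317077, 0.54287565, 0.79052355])}
[ 1.66576521e-01  9.86027861e-01 -1.13361656e-03 -1.84758177e-04] 0.1
```

View pics/scene0.png

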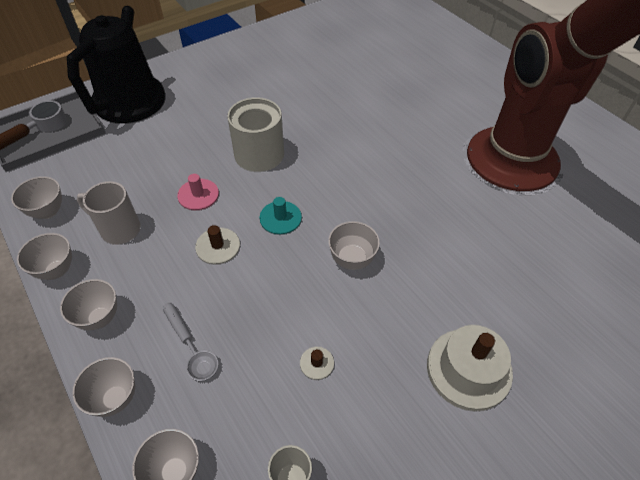

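View pics/top0.png

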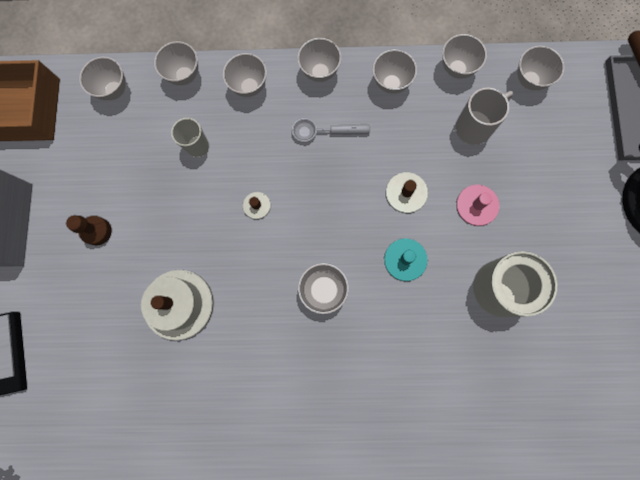

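The scene view has these lid candidates:
- Cream disc with a brown knob at (217,245) in scene and (407,192) in top.
- Smaller cream disc at (317,362) and (257,205).
- Pink lid at (198,192) and (478,205).
- Turquoise lid at (280,217) and (406,260).

The first one fits the inner lid, since it's white with a wooden knob and is the larger disc. The canister is at (256,130) and (523,285), and the domed lid at (472,365) and (177,304). I'll measure these and confirm with a crop.

```bash
cat > h.py <<'E'
from station import *
import cv2, numpy as np
from scipy.optimize import least_squares
def cast(n,uv,z):
    c=camera_info(n); uv=np.atleast_2d(np.asarray(uv,float))
    d=np.c_[(uv[:,0]-c['cx'])/c['fx'],(uv[:,1]-c['cy'])/c['fy'],np.ones(len(uv))]@c['R']
    o=-c['R'].T@c['t']; s=(z-o[2])/d[:,2]
    return o+d*s[:,None]
def proj(n,X):
    c=camera_info(n); p=c['R']@np.asarray(X)+c['t']; return np.array([c['fx']*p[0]/p[2]+c['cx'],c['fy']*p[1]/p[2]+c['cy']])
def circ(P,R=None):
    P=P[:,:2]; c0=P.mean(0)
    if R is None:
        r=least_squares(lambda q:np.hypot(*(P-q[:2]).T)-q[2],[*c0,.04],loss='soft_l1',f_scale=.001); return r.x
    r=least_squares(lambda q:np.hypot(*(P-q).T)-R,c0,loss='soft_l1',f_scale=.001); return np.r_[r.x,R]
def cream(im):
    b,g,r=[im[...,i].astype(int) for i in range(3)]
    return ((r-b>8)&(r>110)&(abs(r-g)<25)).astype(np.uint8)*255
def blob(im,n,uv,rad=60,mask=None):
    m=cream(im) if mask is None else mask
    w=np.zeros_like(m); cv2.circle(w,tuple(map(int,uv)),rad,255,-1)
    cs,_=cv2.findContours(m&w,cv2.RETR_EXTERNAL,cv2.CHAIN_APPROX_NONE)
    return max(cs,key=cv2.contourArea)[:,0]
E
python3 - <<'E'
from h import *
im={n:cv2.imread(f"pics/{n}0.png") for n in("scene","top")}
for nm,z,d in(("inner",.005,dict(scene=(217,245),top=(407,192))),("small",.005,dict(scene=(317,362),top=(257,205))),("outer",.008,dict(scene=(472,365),top=(177,304))),("can",.110,dict(scene=(256,117),top=(523,285)))):
    for n in d:
        k=blob(im[n],n,d[n]); q=cv2.convexHull(k)[:,0] if nm!="can" else k
        print(nm,n,circ(cast(n,q,z)),len(k),cv2.boundingRect(k))
print([im['top'][y,x].tolist() for y,x in((192,395),(255,523),(310,485),(285,520),(262,405),(180,200))])
a=[im['scene'][200:290,170:260],im['scene'][317:407,272:362],im['top'][147:237,362:452],im['top'][240:330,478:568]]
v=np.vstack([np.hstack([cv2.resize(x,(300,300),interpolation=2) for x in a[:2]]),np.hstack([cv2.resize(x,(300,300),interpolation=2) for x in a[2:]])])
cv2.imwrite('pics/crop.png',v)
E
```

```text
inner scene [ 0.65036942 -0.15047033  0.04149217] 154 (195, 228, 45, 36)
inner top [ 0.64984999 -0.15179912  0.0404278 ] 121 (387, 173, 41, 39)
small scene [0.62899044 0.1510305  0.02757848] 93 (300, 347, 34, 32)
small top [0.6283921  0.14992098 0.02679251] 74 (243, 192, 27, 27)
outer scene [0.42721117 0.29705084 0.06961035] 240 (428, 325, 85, 84)
outer top [0.43362754 0.30023911 0.06694896] 194 (141, 270, 71, 70)
can scene [ 0.45711912 -0.32359112  0.05353507] 127 (228, 98, 53, 35)
can top [ 0.4553615  -0.32478966  0.05342136] 182 (492, 252, 65, 64)
[[204, 218, 216], [102, 108, 109], [80, 82, 83], [112, 118, 119], [56, 56, 18], [156, 149, 148]]
```

View pics/crop.png

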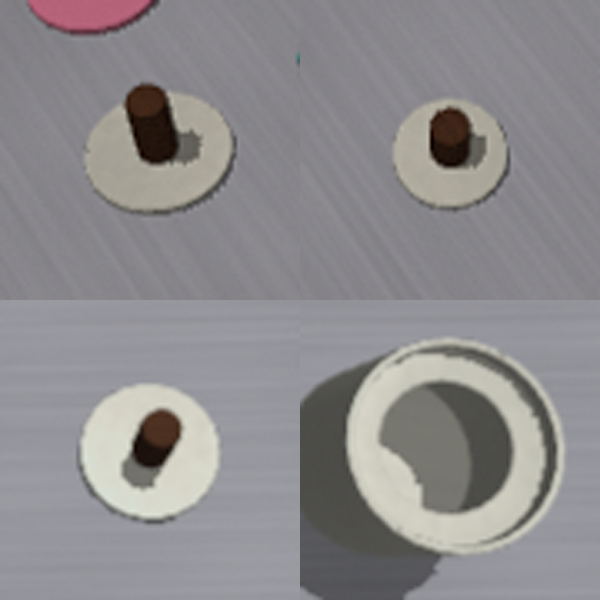

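The crop shows the full 84 mm disc with the tall wooden knob on the left (top-view disc centre about (407,192)). The 56 mm small lid is top right, and the canister mouth with its ledge is clear at (523,285). So the inner lid is at (0.650,-0.151), and I'll pick that one up.

```bash
cat >> h.py <<'E'
def down(x,y):
    h=(np.arctan2(y,x)+np.pi/2)/2; return [float(np.cos(h)),float(np.sin(h)),0.,0.]
def over(x,y,z): arm.movep([x,y,z],down(x,y))
def st(s): print(s,round(arm.read_time(),2),np.round(arm.read_tool_pos(),4),'F',np.round(arm.read_ft_force(),1),'op',round(arm.read_opening(),3),round(arm.read_finger_force(),1))
E
python3 - <<'E'
from h import *
im={n:cv2.imread(f"pics/{n}0.png") for n in("scene","top")}
k=blob(im['scene'],'scene',(472,365)); k=k[k[:,1]>372]; print('outer scene',circ(cast('scene',k,.008),.067))
k=cv2.convexHull(blob(im['top'],'top',(177,304)))[:,0]; print('outer top',circ(cast('top',k,.008),.067))
k=cv2.convexHull(blob(im['top'],'top',(523,285),40))[:,0]; print('can',circ(cast('top',k,.110),.055))
x,y=.650,-.151
for p in ((x,y),(.456,-.324),(.433,.3)):
    for z in(.09,.19,.27): print(p,z,arm.ik([*p,z],down(*p)) is not None,end=' ')
arm.move_gripper(.65,40)
over(x,y,.2); st('above')
arm.line_to([x,y,.090],.12); st('at')
arm.move_gripper(0,40); st('grip')
arm.line_to([x,y,.25],.15); st('lift')
cv2.imwrite('pics/s1.png',snapshot('scene'))
E
```

```text
outer scene [0.4306213  0.29766303 0.067     ]
outer top [0.43364554 0.30026907 0.067     ]
can [ 0.45555932 -0.32446005  0.055     ]
(0.65, -0.151) 0.09 True (0.65, -0.151) 0.19 True (0.65, -0.151) 0.27 True (0.456, -0.324) 0.09 True (0.456, -0.324) 0.19 True (0.456, -0.324) 0.27 True (0.433, 0.3) 0.09 True (0.433, 0.3) 0.19 True (0.433, 0.3) 0.27 True above 3.62 [ 0.6504 -0.1496  0.2   ] F [-0.1 -0.  -0.9] op 0.648 0.0
at 4.68 [ 0.6506 -0.1513  0.0909] F [-0.5 -0.2  0.6] op 0.648 0.0
grip 5.07 [ 0.6505 -0.1512  0.091 ] F [-0.1  0.1  3.5] op 0.269 39.4
lift 6.28 [ 0.6494 -0.1507  0.2487] F [ 0.4 -0.3 -0.9] op 0.273 39.2
```

```bash
cat >> h.py <<'E'
def settle(x,y,z,zmin,F=4):
    f0=arm.read_ft_force()[2]
    while z>zmin:
        z-=.0015; arm.line_to([x,y,z],.03)
        if arm.read_ft_force()[2]-f0>F: break
    return z
E
python3 - <<'E'
from h import *
x,y=.4562,-.3242
over(x,y,.262); arm.pause(.2); st('above'); cv2.imwrite('pics/t2.png',np.hstack([snapshot('top')[130:430,330:640],snapshot('scene')[0:300,120:430]]))
arm.line_to([x,y,.196],.1); st('near')
z=settle(x,y,.196,.184); st('down %.4f'%z)
E
```

```text
above 7.55 [ 0.4579 -0.3228  0.2616] F [ 0.1  0.1 -2.1] op 0.267 39.2
near 8.46 [ 0.4565 -0.3246  0.1965] F [-0.7 -0.5 -0.8] op 0.27 39.2
down 0.1870 9.96 [ 0.4563 -0.3244  0.1889] F [-1.8  3.  11. ] op 0.272 40.4
```

View pics/t2.png

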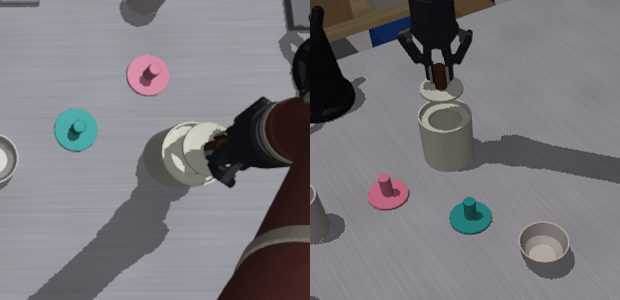

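The held lid looks level above the mouth. It met resistance at a TCP height of 0.189, which is the expected ledge height, so I'll release it.

```bash
python3 - <<'E'
from h import *
x,y=.4563,-.3244
arm.move_gripper(.6); st('rel')
arm.line_to([x,y,.30],.15); 
ox,oy=.432,.299
over(ox,oy,.27); st('above outer')
s,t=snapshot('scene'),snapshot('top')
cv2.imwrite('pics/s3.png',s); cv2.imwrite('pics/t3.png',t)
cv2.imwrite('pics/c3.png',np.hstack([cv2.resize(t[230:340,470:580],(400,400),interpolation=2),cv2.resize(s[75:185,200:310],(400,400),interpolation=2)]))
E
```

```text
rel 10.34 [ 0.4562 -0.3241  0.1867] F [-0.5  0.4 -0.1] op 0.599 0.0
above outer 13.47 [0.4329 0.2977 0.2701] F [ 1.  -0.3  0.9] op 0.601 0.0
```

View pics/c3.png

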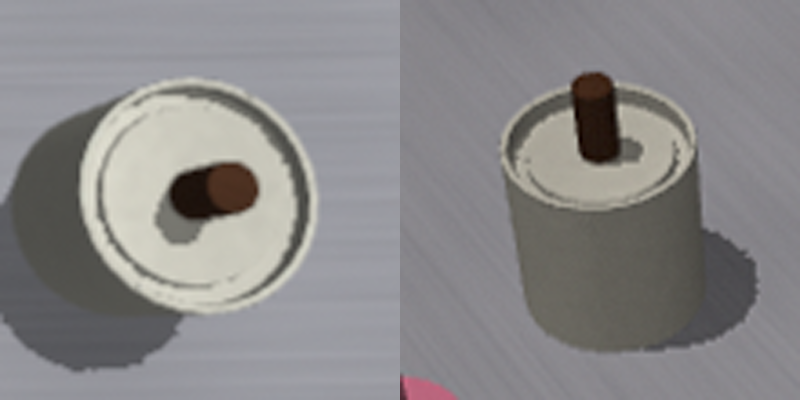

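The inner lid lies flat and centred on the ledge, with its knob upright (crop pixels (215,190) and (597,120)). Next is the outer lid.

```bash
python3 - <<'E'
from h import *
t=cv2.imread('pics/t3.png')
k=cv2.convexHull(blob(t,'top',(523,285),40))[:,0]; print('can',circ(cast('top',k,.110),.055))
for n,f,c in(('top','t3',(520,280)),('scene','s3',(256,100))): pass
x,y=.432,.299
print(arm.ik([.456,-.3242,.345],down(.456,-.3242)) is not None)
arm.line_to([x,y,.149],.12); st('at')
arm.move_gripper(0,60); st('grip')
arm.line_to([x,y,.345],.15); arm.pause(.2); st('lift')
over(.456,-.3242,.345); arm.pause(.3); st('above can')
s,t=snapshot('scene'),snapshot('top')
cv2.imwrite('pics/s4.png',s); cv2.imwrite('pics/t4.png',t)
cv2.imwrite('pics/c4.png',np.hstack([t[130:430,330:640],s[0:300,120:430]]))
E
```

```text
can [ 0.45551191 -0.32482101  0.055     ]
True
at 14.73 [0.4324 0.2992 0.1496] F [-0.1 -0.2 -0.1] op 0.596 0.0
grip 15.1 [0.4327 0.2995 0.1499] F [ 0.5 -0.5  5.3] op 0.268 58.6
lift 16.76 [0.4318 0.2989 0.3444] F [-0.8  0.1 -3.4] op 0.265 58.9
above can 19.28 [ 0.4563 -0.3239  0.345 ] F [ 0.3  0.  -3.3] op 0.267 58.8
```

View pics/c4.png

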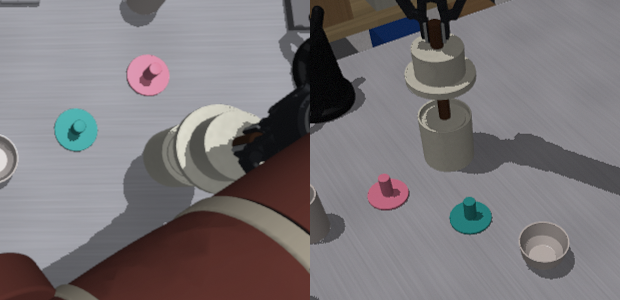

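The lid hangs level above the inner knob (skirt at about (440,75) in the crop). I'll measure how its skirt sits relative to the tool, then lower it.

```bash
python3 - <<'E'
from h import *
s=cv2.imread('pics/s4.png')
k=blob(s,'scene',(250,75),45); 
k=k[(k[:,1]>78)&(k[:,1]<99)]
q=circ(cast('scene',k,.200),.067); print('skirt',q,len(k))
x,y=.4560,-.3244
arm.line_to([x,y,.262],.1); st('near')
z=settle(x,y,.262,.243); st('down %.4f'%z)
E
```

```text
skirt [ 0.44959777 -0.33798802  0.067     ] 122
near 20.37 [ 0.4562 -0.3249  0.2627] F [-0.1 -0.9 -2.8] op 0.266 58.8
down 0.2485 22.62 [ 0.456  -0.3247  0.25  ] F [-2.1  3.   4.7] op 0.267 60.0
```

It made contact at 0.250, exactly the seated height. The skirt fit was spoiled by the mask merging with the canister, so I'm ignoring it. I'll release, retreat and check.

```bash
python3 - <<'E'
from h import *
arm.move_gripper(.6); st('rel')
p=arm.read_tool_pos(); arm.line_to([.456,-.3245,.36],.15)
over(.5,.15,.36); arm.pause(.3); st('clear')
s,t=snapshot('scene'),snapshot('top')
k=cv2.convexHull(blob(t,'top',(523,285),60))[:,0]; print(circ(cast('top',k,.108)))
cv2.imwrite('pics/c5.png',np.hstack([cv2.resize(t[220:350,460:590],(400,400),interpolation=2),cv2.resize(s[50:180,190:320],(400,400),interpolation=2)]))
E
```

```text
rel 23.01 [ 0.4561 -0.3245  0.2485] F [ 0.1 -0.3  0.1] op 0.6 0.0
clear 25.94 [0.5002 0.1494 0.36  ] F [ 1.  -0.1  0.7] op 0.601 0.0
[ 0.45491628 -0.32977862  0.06813144]
```

View pics/c5.png

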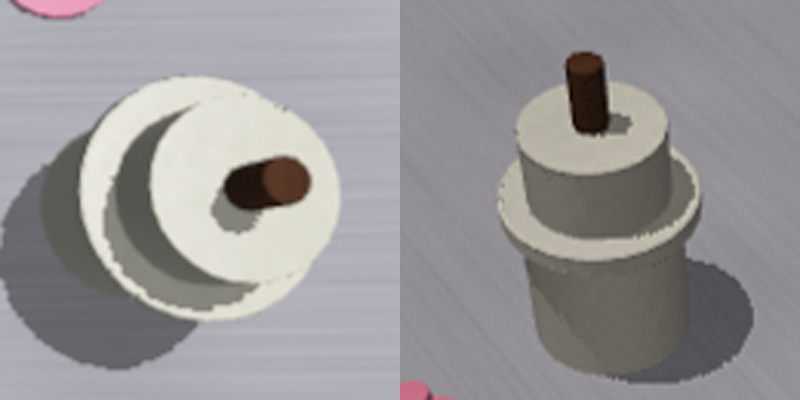

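The outer lid sits level on the rim with its skirt outside (crop pixels (200,200) and (597,200)), and the canister is upright. I'll hand it in.

```bash
python3 -c "
from station import *
print(ticket.finish_job())"
```

```text
the job is handed in; nothing more can be done
None
```

The canister is closed and the job handed in at about 26 s: the inner lid lies flat on the ledge, the outer lid sits level on the rim, both are released, and the small lid was not touched.

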